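Present the marble dish from the walnut box

TASK

Swing open the lid of the walnut box, which has a brass knob, until it stands upright or a little beyond, then lift the pewter dish, which has a hoop handle, out of the box, keeping it level so that the loose marble stays in its middle. Over the middle of the box and well clear of its rim, turn the dish a quarter turn so that its flat ear, which pointed to the front of the box, points squarely to the box's left-hand side (its +y side), where someone at the front door will take it by the ear. Finish while holding the dish there in the gripper, still and level, with the marble in its middle and the lid still open; do not set it down or let go, and leave the other things on the shelf alone.

Things in the scene. Friction and masses are not known exactly. Their poses are not given: they have to be found in the camera images.
- box: Walnut box, fixed to the shelf, 200 x 200 x 90 mm, walls and floor 8 mm thick, open above under its lid. Origin: centre of its underside; x points from its front (the side towards the robot) to its hinge side, y to its left-hand side as seen from the robot, z up. Its place and yaw vary.
- lid (a joint): Hinge of the walnut lid (200 x 200 x 8 mm, 0.22 kg) along the box's far (+x) top edge. 0 = shut, grows as the front edge swings up and back, 1.57 = standing upright, stop at 1.9 rad. It may start slightly ajar (up to 0.15). The hinge is stiff (about 0.32 N m of friction), so the lid stays wherever it is left; 2 to 4 N at the knob moves it.
- lid_handle (a point): Middle of the head of the lid's round brass knob, a disc 28 mm across and 16 mm high on a thin neck, on the lid's centre line 30 mm from its front edge. The point is 35 mm above the lid's upper face (170 mm before the hinge and 43 mm above it when shut). Pinched by its sides it turns between the pads as the lid swings, so the tool may stay pointing down; with the lid upright it faces backwards.
- lid_hinge (a point): Middle of the lid's hinge line, 100 mm behind the box's centre and 90.5 mm above the shelf; the line runs along the box's y. The point's x and y axes follow the box when the lid is shut.
- dish: Pewter dish, loose on the box floor, 0.18 to 0.29 kg: a round plate 104 mm across and 10 mm high, inner floor flat for 22 mm round the middle, then rising. A hoop handle arches over it along its x, 69 mm high. A flat ear sticks out towards -x, its tip 79 mm from the middle. Origin: centre of its underside, z up. At first the ear points within 20 degrees to the box front.
- dish_hoop (a point): Grip point in the middle of the hoop's top bar, above the dish's middle, 63 mm above its underside. The straight bar is 60 mm long (dish x), 10 mm wide (dish y), 12 mm high; pinch it across its width from above. Below the bar there are 28 mm of free height over the marble.
- dish_ear (a point): Centre of the rounded end of the flat ear (24 mm wide, 4 mm thick), 67 mm from the dish's middle along the dish's -x, 8 mm above its underside.
- dish_middle (a point): Middle of the dish's inner floor, where the marble rests, 4 mm above the dish's underside.
- marble_center (a point): Centre of the loose glass marble, 25 mm across, 20 g, resting in the middle of the dish. It starts to roll when the dish leans about 9 degrees or is jerked.
- marble: The same marble; its origin is a point on its skin that turns with it, so use marble_center.
- key_a: Nickel padlock key, 47 mm long, 4 mm thick, lying loose left of the box; origin under its middle. To be left alone.
- key_b: Second nickel padlock key, like the first, right of the box. To be left alone.
- doorstop: Black rubber wedge doorstop, 120 x 40 x 31 mm, loose, further left of the box; origin under its middle. To be left alone.
- padlock: Brass padlock lying flat, 70 x 45 x 18 mm, loose, further right of the box; origin under its body. To be left alone.
- torch: Small torch lying on its side, 122 mm long, 38 mm thick at the head, loose, beyond one far corner of the box; origin under its middle. To be left alone.
- polish_tin: Round shoe-polish tin, 76 mm across, 24 mm high, loose, beyond the other far corner of the box; origin under its middle. To be left alone.

How it is judged (in metres and radians):
On the way, in this order (a step that is already met when the one before it is completed fails the run):
1. the lid is swung open to about upright or beyond (value of joint lid above 1.4 rad), for 0.2 s.
2. the dish is lifted off the box floor in the fingers with the marble in it (height (world z) of dish above 0.04 m and contact force between dish and the fingers above 1 N and distance between marble_center and dish_middle below 0.03 m), for 0.2 s.
At the end, for the whole second after the job is handed in: Lid beyond 1.35 rad; fingers hold the dish clear of the box, underside over 110 mm above the shelf, middle within 60 mm of the box centre in plan, level within 0.12 rad, still; ear towards the box's +y side within 0.2 rad; marble within 18 mm of the dish middle (value of joint lid above 1.35 rad and height (world z) of dish above 0.11 m and horizontal distance between dish and box below 0.06 m and angle between dish's own z axis and vertical below 0.12 rad and horizontal distance between marble_center and dish_middle below 0.018 m and distance between marble_center and dish_middle below 0.025 m and angle between the x axis of dish and the y axis of box, either way round below 0.2 rad and y of dish_ear in the frame of box above 0 m and contact force between dish and the fingers above 1 N and contact force between dish and box below 0.05 N and linear speed of dish below 0.02 m/s and angular speed of dish below 0.15 rad/s and linear speed of marble below 0.03 m/s); the arm keeps its last pose, push and grip.
It fails at once if the marble rolls away from the dish's middle to its edge or out (over 32 mm) (distance between marble_center and dish_middle above 0.035 m).
It fails at once if the dish is tipped by more than about 17 degrees (angle between dish's own z axis and vertical above 0.3 rad).
It fails at once if one of the other things on the shelf is moved by more than 20 mm (distance of any of key_a, key_b, doorstop, padlock, torch, polish_tin from where it was at the start of the episode above 0.02 m).
It also fails if it takes over 64 s, if anything falls off the work surface, if the arm or the gripper's body presses on something with over 40 N, if the wrist force passes 120 N, or if a joint passes its speed limit or range.

ROBOT

A 6-joint arm with a two-finger parallel gripper is mounted at the origin on the work surface. World frame = base frame: x ahead of the robot, y to its left, z up, the work surface at z = 0. Lengths are in mm, angles in degrees, forces in N, time in s.
With the tool pointing down it reaches from about 325 to 900 mm from the base axis. Payload 6.1 kg.
Tool frame: the origin (TCP) lies midway between the tips of the shut fingers; the grasp point (between the pads) lies 19 mm behind it; z points along the fingers, y is the line along which they close (so a half turn about z gives the same grasp; the last joint's range is limited). The gripper opens to 87 mm and grips with 3 to 60 N. Pads are 19 mm wide; open, the fingers measure 117 mm over their backs; the gripper's body (75 mm by 190 mm) begins 51 mm behind the grasp point.
Start: joints at [-74.719, 12.628, 87.462, -0, 79.91, -7.225], TCP at [239.228, -577.395, 190.638] pointing down, gripper open.
Joint ranges: [-170.65, 170.65], [-52.31, 119.04], [5.05, 147.46], [-71.25, 251.25], [11.57, 151.72], [-153.62, 153.62]. Speed limits (degrees/s): [147.25, 147.25, 172.46, 180, 180, 180].

INTERFACE

Orientations are given as a 3x3 rotation matrix whose columns are the frame's x, y, z axes.
In Python, from station import env, cams, get_state, sign_off gives the robot as it stands (env), with the cameras (cams), the readings as plain functions and the job as plain functions.
- The arm moves only by the tool advance, called after "Emit:" in YAML: its name, and indented under it one key for each argument. Schema: {"type":"object","properties":{"deltas":{"type":"object","properties":{"offsets":{"type":"array","items":{"type":"array","items":{"type":"number"},"minItems":5,"maxItems":5},"minItems":1,"maxItems":8}},"additionalProperties":false,"required":["offsets"]},"grip_force":{"type":"number"},"only":{"type":"string"},"quiet":{"type":"boolean"},"lines":{"type":"string"}},"required":["deltas"],"additionalProperties":false}. deltas is an object whose key "offsets" holds a list of rows, 1 to 8 of them, each of 5 numbers: the finger opening in mm, then dx, dy, dz in units of 50 mm, then a turn about the tool's z in degrees; each row is the pose to reach, as a shift and turn from the pose commanded when the call began, along the tool's axes at that moment; what a row does not reach only later rows make up. A row lasts 1/8 s, in which the tool goes at most 62.5 mm and 10.7 degrees, less where a joint would pass 70% of its speed; a pose out of reach is approached as far as the arm can. The fingers move at their own pace and stop on an object; grip_force is the grip in N (left out, the last holds). Time passes only in rows, so rows that do not move let the fingers close. The tool returns the time, the measured TCP pose, the force, the opening and the grip force at its end. only (a regular expression) keeps the lines of the reply that match it, lines (a string "A,B") keeps lines A to B, and quiet returns only ok. Input that does not fit is refused with a message, and nothing moves.
- get_state(): the state, without advancing time (a new reading comes with each control period).
- cams.capture(name): name is "scene" or "top" or "wrist"; returns the picture (384x512x3 uint8, red, green, blue); there is no depth.
- cams.camera_info(name): a dict with "camera_matrix" (3x3 intrinsics, pixels), "cam_to_world" (4x4, takes a point from camera to world coordinates). Camera axes: x right, y down, z forward; pixel columns grow to the right and rows downward; lengths in mm; the calibration is good to about 2 mm. A picture is of the moment at which its call begins: read the wrist's pose just before it. camera_info takes no time and is no camera call; for the wrist camera it gives the pose at the moment of the call.
- sign_off(): hands the job in; it is judged then, once.
The state is a dict: "time": time; "joint_positions": joint angles; "joint_vel": joint speeds; "joint_torque": joint torques, N m; "eef_pos": TCP position; "orientation": TCP orientation; "ft_force": force on the tool from outside, world axes, zero at the start; "moment": the same for the moment, N m; "grip_width": finger opening in mm; "grip_force": force on a finger pad.
Only numpy, scipy, OpenCV 4.12 (cv2) and the standard library are available. Lean on these libraries where they do the work, as an engineer would, in place of code of your own. Each camera call takes 0.05 s, during which the arm holds its last target. There are 200 camera calls.

## Working session

There is one attempt and no reset: what is moved stays moved. The work goes in short steps, Python scripts to look and compute and a tool call to move; the robot and the scene stay as the last step left them, time stands still between calls to the robot, and variables do not carry over. Pictures are saved under pics/ and viewed, at most 10 in all, crops included, and the job is handed in when it is done.

```bash
ls; mkdir -p pics
```

Run:
```python
from station import env, cams, get_state, sign_off
import cv2,numpy as np
s=get_state();print(s['time'],s['eef_pos'],s['orientation'])
for n in('scene','top'):
    im=cams.capture(n);cv2.imwrite(f'pics/{n}0.png',im[:,:,::-1]);i=cams.camera_info(n);print(n,np.round(i['camera_matrix'],1).tolist(),np.round(i['cam_to_world'],3).tolist())
a=cv2.imread('pics/scene0.png');b=cv2.imread('pics/top0.png')
```

```text
pics
station.py
0.0 [ 239.02710535 -576.73300958  189.51982133] [[ 9.23832567e-01  3.82796391e-01 -5.57912290e-04]
 [ 3.82796743e-01 -9.23830675e-01  1.88098564e-03]
 [ 2.04618028e-04 -1.95128280e-03 -9.99998075e-01]]
scene [[366.2, 0.0, 258.8], [0.0, 366.2, 194.0], [0.0, 0.0, 1.0]] [[0.856, 0.416, -0.308, 891.936], [0.518, -0.696, 0.497, -385.305], [-0.007, -0.585, -0.811, 859.656], [0.0, 0.0, 0.0, 1.0]]
top [[488.7, 0.0, 251.5], [0.0, 488.7, 188.4], [0.0, 0.0, 1.0]] [[0.0, -0.994, 0.112, 481.649], [-1.0, -0.002, -0.019, 70.48], [0.019, -0.112, -0.994, 1240.002], [0.0, 0.0, 0.0, 1.0]]
```

View pics/scene0.png

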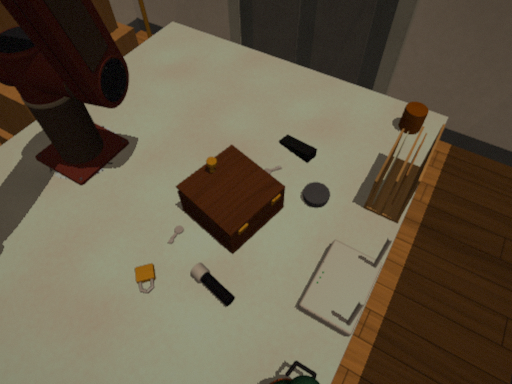

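View pics/top0.png

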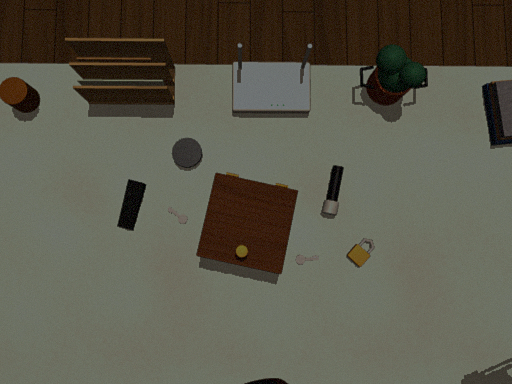

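The scene view shows the box in the middle with its knob at about (211,162). In the top view the knob is at about (242,252) and the box top's corners are near (217,174), (297,188), (281,272) and (198,257). I'll enlarge both views.

Create h.py:
```python
from station import env, cams, get_state, sign_off
import cv2,numpy as np
def ray(n,p,info=None):
    i=info or cams.camera_info(n);K=np.array(i['camera_matrix']);T=np.array(i['cam_to_world'])
    d=T[:3,:3]@np.linalg.solve(K,[p[0],p[1],1.]);return T[:3,3],d/np.linalg.norm(d)
def tri(rays):
    A=sum(np.eye(3)-np.outer(d,d) for o,d in rays);b=sum((np.eye(3)-np.outer(d,d))@o for o,d in rays)
    x=np.linalg.solve(A,b);return x,[np.linalg.norm(np.cross(x-o,d)) for o,d in rays]
def atz(n,p,z,info=None):
    o,d=ray(n,p,info);return o+d*(z-o[2])/d[2]
def proj(n,X,info=None):
    i=info or cams.camera_info(n);T=np.linalg.inv(np.array(i['cam_to_world']));c=T[:3,:3]@X+T[:3,3];u=np.array(i['camera_matrix'])@c;return u[:2]/u[2]
```

Run:
```python
import cv2,numpy as np
a=cv2.imread('pics/scene0.png')[140:250,170:290];b=cv2.imread('pics/top0.png')[165:275,190:310]
f=lambda x:cv2.convertScaleAbs(cv2.resize(x,(480,440),interpolation=cv2.INTER_CUBIC),alpha=1.5,beta=20)[:, :400]
g=lambda x:cv2.convertScaleAbs(cv2.resize(x,None,fx=5,fy=5,interpolation=cv2.INTER_CUBIC),alpha=1.5,beta=20)
c=np.vstack([g(a[:55,:120]),np.zeros((10,600,3),np.uint8),g(a[55:,:120])])
cv2.imwrite('pics/c1.png',c);cv2.imwrite('pics/c2.png',g(b))
```

```text
(no output)
```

View pics/c1.png

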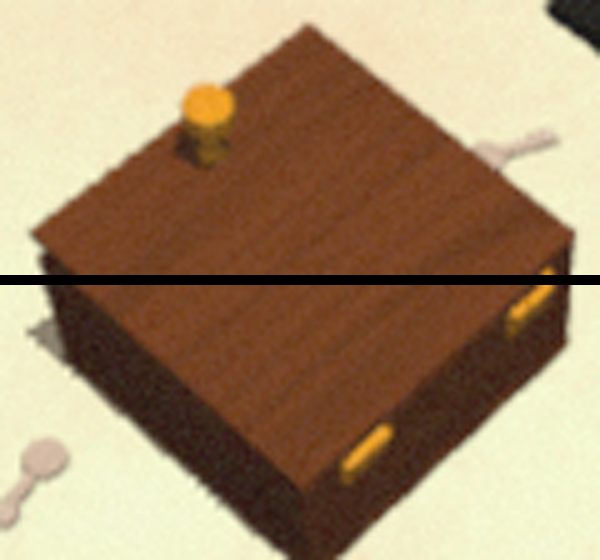

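View pics/c2.png

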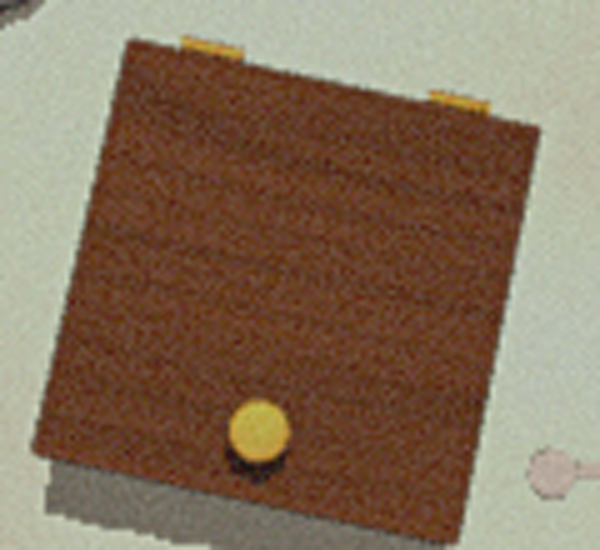

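Scene crop: knob top centre (208,105), lid corners FL (308,22), BL (574,233), FR (30,235), BR (302,488). Top crop: knob top centre (260,432), corners BL (128,40), BR (540,128), FR (457,543), FL (35,452).

Run:
```python
from h import *
S={'K':(208,105),'FL':(308,22),'BL':(574,233),'FR':(30,235),'BR':(302,478)}
T={'K':(260,432),'FL':(35,452),'BL':(128,40),'FR':(457,543),'BR':(540,128)}
P={}
for k in S:
    s=np.array(S[k])/5-.4+[170,140];t=np.array(T[k])/5-.4+[190,165]
    P[k],e=tri([ray('scene',s),ray('top',t)]);print(k,P[k].round(1),np.round(e,1))
for a,b in(('FL','BL'),('FR','BR'),('FL','FR'),('BL','BR')):print(a,b,np.linalg.norm(P[a]-P[b]).round(1),np.degrees(np.arctan2(*(P[b]-P[a])[1::-1])).round(2))
c=(P['FL']+P['BL']+P['FR']+P['BR'])/4;print('centre',c,'hinge',(P['BL']+P['BR'])/2,'front',(P['FL']+P['FR'])/2)
s=get_state();R=s['orientation'];print((R.T@(P['K']-s['eef_pos'])).round(1))
```

```text
K [466.3  72.5 156.1] [1.4 1.4]
FL [456.6 174.3 119.4] [1.1 1.1]
BL [647.8 134.5 101.2] [0.7 0.7]
FR [414.8 -17.9 114.5] [0.5 0.5]
BR [607.  -58.8 101. ] [1.3 1.3]
FL BL 196.2 -11.77
FR BR 197.0 -12.01
FL FR 196.8 -102.26
BL BR 197.5 -101.92
centre [531.55090344  58.0417274  109.04675486] hinge [627.40959885  37.85963536 101.12868183] front [435.69220803  78.22381943 116.96482789]
[ 458.4 -512.8   34.5]
```

Yaw is about -12°, the lid is ajar by about 0.085 rad, and the box centre is about (530,58.5). The knob's head middle should be near (465,72,148), which agrees with the knob top seen at z = 156. I'll move above it and turn the tool so that its y lies along the box's +y, which leaves wrist range for the later quarter turn.

Units first: shifts go in units of 50 mm. So -10 mm is -0.2, -514 mm is -10.28.

Emit:
advance:
  deltas: {"offsets":[[87, 1.14, -1.28, -0.2, -10], [87, 2.28, -2.56, -0.4, -20], [87, 3.42, -3.84, -0.4, -30], [87, 4.56, -5.12, -0.4, -40], [87, 5.7, -6.4, -0.4, -50], [87, 6.84, -7.68, -0.4, -60], [87, 8, -8.98, -0.4, -70], [87, 9.16, -10.28, -0.4, -80]]}
  grip_force: 25

```text
time: 1.1
eef_pos: [403.4, -104.1, 210.1]
orientation: [[-0.222, 0.975, 0.0], [0.975, 0.222, -0.0], [-0.0, 0.0, -1.0]]
ft_force: [1.1, -0.8, 0.3]
grip_width: 87.0
grip_force: 0.0
```

Run:
```python
from h import *
s=get_state();R=np.array(s['orientation']);print(s['eef_pos'],np.degrees(np.arctan2(R[1,1],R[0,1])),s['joint_positions'])
print(R.T@(np.array([465,72,212])-s['eef_pos']))
```

```text
[ 403.42451321 -104.07922772  210.14556377] 12.812526816625082 [-2.53425824e+01 -1.82032220e+01  1.15057845e+02  2.23842781e-03
  8.31151357e+01 -3.81553733e+01]
[158.03938578  99.0907444   -1.85764855]
```

Emit:
advance:
  deltas: {"offsets":[[87, 0.64, 0.4, -0.04, -10], [87, 1.28, 0.8, -0.04, -20], [87, 1.92, 1.2, -0.04, -30], [87, 2.56, 1.6, -0.04, -40], [87, 3.16, 1.98, -0.04, -50], [87, 3.16, 1.98, -0.04, -60], [87, 3.16, 1.98, -0.04, -65], [87, 3.16, 1.98, -0.04, -65]]}

```text
time: 2.1
eef_pos: [465.4, 69.8, 211.8]
orientation: [[-0.976, 0.217, -0.001], [0.217, 0.976, 0.0], [0.001, -0.0, -1.0]]
ft_force: [0.7, -0.7, -0.1]
grip_width: 86.9
grip_force: 0.0
```

Run:
```python
from h import *
s=get_state();R=np.array(s['orientation']);print(s['eef_pos'],np.degrees(np.arctan2(R[1,1],R[0,1])))
i=cams.camera_info('wrist');im=cams.capture('wrist');cv2.imwrite('pics/w1.png',im[:,:,::-1]);np.savez('pics/w1',**i)
print('pred knob top',proj('wrist',np.array([466,72.4,155.8]),i), 'T',np.round(i['cam_to_world'],2).tolist())
```

```text
[465.40204797  69.80082676 211.80274924] 77.47441238587189
pred knob top [259.93742157 202.25521649] T [[0.22, 0.94, 0.26, 393.98], [0.98, -0.21, -0.06, 86.6], [-0.0, 0.27, -0.96, 406.09], [0.0, 0.0, 0.0, 1.0]]
```

View pics/w1.png

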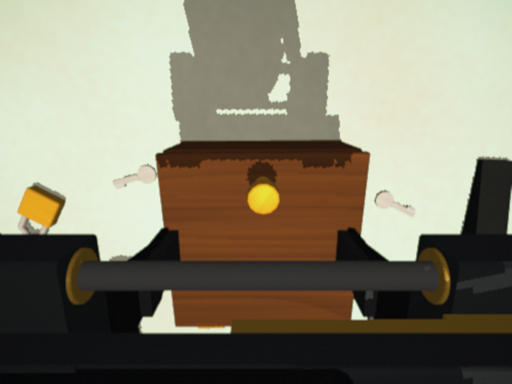

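The knob shows at (263,199), 2–3 mm from the prediction of (260,202), so it is confirmed. I'll descend, pinch it and look at the grip readings.

Converted, 4 mm is 0.08, 2 mm is 0.04.

Emit:
advance:
  deltas: {"offsets":[[87, 0.04, 0.08, 0.8, -0.5], [60, 0.04, 0.08, 1.4, -0.5], [50, 0.04, 0.08, 1.64, -0.5], [40, 0.04, 0.08, 1.64, -0.5], [20, 0.04, 0.08, 1.64, -0.5], [20, 0.04, 0.08, 1.64, -0.5], [20, 0.04, 0.08, 1.64, -0.5], [20, 0.04, 0.08, 1.64, -0.5]]}
  grip_force: 25

```text
time: 3.15
eef_pos: [464.8, 74.0, 130.6]
orientation: [[-0.978, 0.208, 0.001], [0.208, 0.978, -0.0], [-0.001, 0.0, -1.0]]
ft_force: [-0.7, 0.4, 0.3]
grip_width: 25.3
grip_force: 0.0
```

Run:
```python
from h import *
# arc relative to the grasp, box frame: forward (+x box) and up
a0=.085
f=lambda a:np.array([-170*np.cos(a)+43*np.sin(a),170*np.sin(a)+43*np.cos(a)])
for a in np.arange(.185,1.86,.1):print(round(a,3),(f(a)-f(a0)).round(1))
```

```text
0.185 [ 6.5 16.3]
0.285 [14.7 31.8]
0.385 [24.3 46.4]
0.485 [35.4 60. ]
0.585 [47.7 72.4]
0.685 [61.3 83.6]
0.785 [75.9 93.3]
0.885 [ 91.4 101.5]
0.985 [107.6 108.2]
1.085 [124.4 113.1]
1.185 [141.6 116.4]
1.285 [159.1 117.9]
1.385 [176.6 117.7]
1.485 [194.  115.8]
1.585 [211.1 112.1]
1.685 [227.8 106.7]
1.785 [243.9  99.7]
```

Emit:
advance:
  deltas: {"offsets":[[15, 0, 0, 0, 0], [15, 0, 0, 0, 0]]}

```text
time: 3.4
eef_pos: [464.6, 74.0, 130.2]
orientation: [[-0.978, 0.208, -0.0], [0.208, 0.978, 0.0], [0.0, -0.0, -1.0]]
ft_force: [1.1, 0.1, 0.5]
grip_width: 15.7
grip_force: 0.0
```

Run:
```python
from h import *
i=cams.camera_info('wrist');im=cams.capture('wrist');cv2.imwrite('pics/w2.png',im[:,:,::-1])
print(proj('wrist',np.array([464.8,74,155.8]),i))
```

```text
[256.32563295 242.52711455]
```

View pics/w2.png

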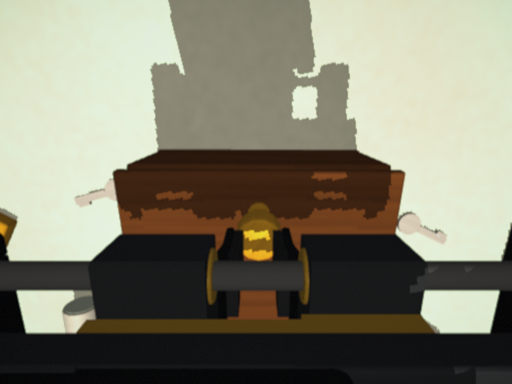

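Run:
```python
from h import *
a=cv2.imread('pics/w2.png')[140:340,180:340];b=cams.capture('scene')[130:230,150:270,::-1]
g=lambda x,f:cv2.convertScaleAbs(cv2.resize(x,None,fx=f,fy=f,interpolation=cv2.INTER_CUBIC),alpha=1.6,beta=30)
a=g(a,3);b=g(b,3.3);b=cv2.copyMakeBorder(b,0,a.shape[0]-b.shape[0],8,0,cv2.BORDER_CONSTANT)[:,:318]
cv2.imwrite('pics/c3.png',np.hstack([a,b]));print(a.shape,b.shape)
s=get_state();print(s['grip_width'],s['grip_force'])
```

```text
(600, 480, 3) (600, 318, 3)
15.29023779750727 0.0
```

View pics/c3.png

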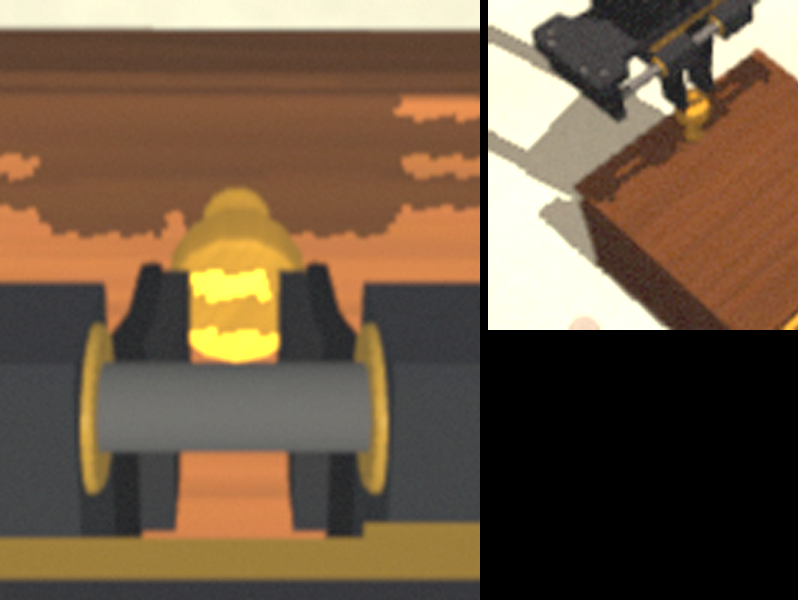

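Run:
```python
from h import *
s=get_state();p=np.array(s['eef_pos']);i=cams.camera_info('wrist');R=np.array(s['orientation'])
print(p,s['orientation'][2],np.round(i['cam_to_world'],2).tolist(),np.round(i['camera_matrix'],1).tolist())
for n in('wrist','scene'):
  for dz in(0,19,40,70):print(n,dz,proj(n,p+[0,0,dz]), proj(n,p+[0,0,dz]+R[:,1]*8-R[:,0]*9.5))
# measured knob head top centre: crop (235,300)/3+(180,140)
w=(235/3+180,300/3+140)
print(tri([ray('wrist',w),ray('top',(190+52-.4,165+86.4-.4))]),tri([ray('wrist',w),ray('scene',(170+41.6-.4,140+21-.4))]))
w1=dict(np.load('pics/w1.npz'))
print(tri([ray('wrist',w),ray('wrist',(263.5,199),w1)]))
```

```text
[464.58780356  74.00011928 130.16566401] [ 1.21057747e-04 -2.03933754e-05 -9.99999992e-01] [[0.21, 0.94, 0.26, 392.89], [0.98, -0.2, -0.06, 90.13], [-0.0, 0.27, -0.96, 324.42], [0.0, 0.0, 0.0, 1.0]] [[317.2, 0.0, 257.6], [0.0, 317.2, 197.0], [0.0, 0.0, 1.0]]
wrist 0 [256.42455779 226.35247616] [268.5723272  239.86335768]
wrist 19 [256.30256669 237.71199085] [269.61672422 252.36824274]
wrist 40 [256.13683399 253.14461656] [271.03169408 269.31010989]
wrist 70 [255.8165321  282.97034868] [273.75363219 301.90070767]
scene 0 [211.61501162 166.60190202] [216.36645269 166.777109  ]
scene 19 [210.78549194 161.80577653] [215.61479001 161.9815176 ]
scene 40 [209.83628782 156.31765833] [214.75466158 156.49391709]
scene 70 [208.41758738 148.11500145] [213.4690664 148.291848 ]
(array([465.50862462,  73.25024612, 150.16519856]), [np.float64(1.746903917160364), np.float64(1.746903917160333)]) (array([465.03854882,  75.39453094, 152.55666483]), [np.float64(0.28572743134185), np.float64(0.28572743134183604)])
(array([464.37088076,  75.5284604 , 153.90196998]), [np.float64(0.25369891373172354), np.float64(0.2536989137317039)])
```

c3 shows the finger ends emerging just above the knob's top face, at crop row 265. By the gap/pixel ratio, their depth is about 170 mm, against 206 mm for the reported TCP. So the visible tips sit about 25–30 mm above the reported TCP, which explains why they shut to 15 mm without contact. I'll open, go lower in small steps and close again, watching the force.

Converted, 8 mm is 0.16, 12 mm is 0.24.

Emit:
advance:
  deltas: {"offsets":[[60, 0, 0, 0, 0], [60, 0, 0, 0, 0], [60, 0, 0, 0, 0], [60, 0, 0, 0.08, 0], [60, 0, 0, 0.16, 0], [60, 0, 0, 0.24, 0], [60, 0, 0, 0.24, 0]]}

```text
time: 4.38
eef_pos: [464.2, 74.0, 117.6]
orientation: [[-0.978, 0.208, -0.001], [0.208, 0.978, 0.0], [0.001, -0.0, -1.0]]
ft_force: [-0.4, 0.1, 0.2]
grip_width: 59.5
grip_force: 0.0
```

Run:
```python
from h import *
im=cams.capture('wrist');cv2.imwrite('pics/w4.png',im[:,:,::-1]);b=cams.capture('scene')[130:190,170:250,::-1]
s=get_state();print(s['grip_width'],s['eef_pos'])
g=lambda x,f:cv2.convertScaleAbs(cv2.resize(x,None,fx=f,fy=f,interpolation=cv2.INTER_CUBIC),alpha=1.6,beta=30)
a=g(im[180:300,160:360,::-1],4)[:, :];b=g(b,5);cv2.imwrite('pics/c4.png',np.vstack([a[:, :],])[:300]);
c=np.zeros((600,800,3),np.uint8);c[:300]=a[60:360];c[300:,:400]=b
cv2.imwrite('pics/c4.png',c)
```

```text
59.80649044227483 [464.57391295  73.97572801 118.11616717]
```

View pics/c4.png

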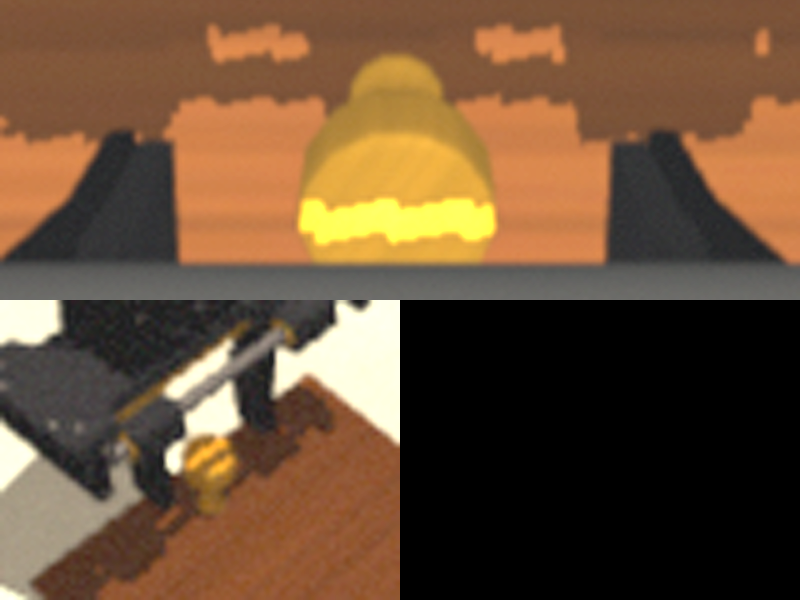

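Run:
```python
from h import *
for w,s in(((195,229),(202,170)),((321,229.5),(222.4,155.5))):print(tri([ray('wrist',w),ray('scene',s)]))
# knob head top now: crop ellipse centre (398,200)
print(tri([ray('wrist',(160+398/4,195+185/4)),ray('top',(241.6,251))]),get_state()['eef_pos'])
```

```text
(array([453.30537589,  43.30234168, 139.92844616]), [np.float64(3.744938161376918), np.float64(3.744938161376943)])
(array([469.35283365, 114.37141194, 135.48318952]), [np.float64(2.0106708415364487), np.float64(2.0106708415364873)])
(array([465.41243829,  73.60392677, 140.42670254]), [np.float64(2.094506701986296), np.float64(2.0945067019862913)]) [464.57391295  73.97572801 118.11616717]
```

Emit:
advance:
  deltas: {"offsets":[[20, 0, 0, 0, 0], [20, 0, 0, 0, 0], [20, 0, 0, 0, 0], [20, 0, 0, 0, 0]]}
  grip_force: 25

```text
time: 4.97
eef_pos: [464.7, 74.1, 118.3]
orientation: [[-0.978, 0.208, 0.0], [0.208, 0.978, 0.0], [-0.0, 0.0, -1.0]]
ft_force: [1.1, 3.0, -0.0]
grip_width: 27.8
grip_force: 2.4
```

The opening stopped at 27.8 mm, so the knob is between the pads, but the tips only reach about z = 138. I'll go 10 mm deeper for a full bite.

Converted, 10 mm is 0.2, 5 mm is 0.1.

Emit:
advance:
  deltas: {"offsets":[[40, 0, 0, 0, 0], [40, 0, 0, 0.1, 0], [40, 0, 0, 0.2, 0], [40, 0, 0, 0.2, 0], [20, 0, 0, 0.2, 0], [20, 0, 0, 0.2, 0], [20, 0, 0, 0.2, 0], [20, 0, 0, 0.2, 0]]}
  grip_force: 25

```text
time: 5.98
eef_pos: [464.9, 74.5, 108.4]
orientation: [[-0.978, 0.208, 0.001], [0.208, 0.978, 0.001], [-0.0, 0.001, -1.0]]
ft_force: [2.1, 4.3, -1.4]
grip_width: 26.9
grip_force: 25.0
```

Emit:
advance:
  deltas: {"offsets":[[20, 0, 0, 0, 0], [20, 0, 0, 0, 0]]}

```text
time: 6.22
eef_pos: [464.9, 74.5, 108.4]
orientation: [[-0.978, 0.208, 0.001], [0.208, 0.978, 0.001], [-0.0, 0.001, -1.0]]
ft_force: [1.5, 4.8, 0.3]
grip_width: 26.8
grip_force: 25.0
```

Emit:
advance:
  deltas: {"offsets":[[20, -0.13, 0, -0.326, 0], [20, -0.294, 0, -0.636, 0], [20, -0.486, 0, -0.928, 0], [20, -0.708, 0, -1.2, 0], [20, -0.954, 0, -1.448, 0], [20, -1.226, 0, -1.672, 0], [20, -1.518, 0, -1.866, 0], [20, -1.518, 0, -1.866, 0]]}

```text
time: 7.22
eef_pos: [539.3, 58.4, 202.8]
orientation: [[-0.978, 0.208, 0.0], [0.208, 0.978, 0.0], [-0.0, 0.0, -1.0]]
ft_force: [-2.9, 4.5, 7.0]
grip_width: 26.6
grip_force: 25.0
```

Emit:
advance:
  deltas: {"offsets":[[20, -0.31, 0, -0.164, 0], [20, -0.634, 0, -0.298, 0], [20, -0.97, 0, -0.396, 0], [20, -1.314, 0, -0.462, 0], [20, -1.664, 0, -0.492, 0], [20, -2.014, 0, -0.488, 0], [20, -2.362, 0, -0.45, 0], [20, -2.704, 0, -0.376, 0]]}

```text
time: 8.22
eef_pos: [672.1, 29.7, 222.0]
orientation: [[-0.978, 0.208, 0.002], [0.208, 0.978, -0.001], [-0.002, -0.0, -1.0]]
ft_force: [-1.3, 2.6, 6.6]
grip_width: 26.6
grip_force: 25.0
```

Emit:
advance:
  deltas: {"offsets":[[20, -0.16, 0, 0.06, 0], [20, -0.334, 0, 0.108, 0], [20, -0.5, 0, 0.18, 0], [20, -0.5, 0, 0.18, 0]]}

```text
time: 8.72
eef_pos: [697.6, 24.3, 212.9]
orientation: [[-0.978, 0.208, 0.005], [0.208, 0.978, -0.001], [-0.005, -0.0, -1.0]]
ft_force: [3.7, 1.8, 5.4]
grip_width: 26.6
grip_force: 25.0
```

Converted, 60 mm is 1.2, -20 mm is -0.4.

Emit:
advance:
  deltas: {"offsets":[[60, 0, 0, 0, 0], [60, 0, 0, 0, 0], [60, 0, 0, -0.4, 0], [60, 0, 0, -1.4, 0], [60, 0, 0, -2.4, 0], [60, 1.2, 0, -2.4, 0], [60, 2.4, 0, -2.4, 0], [60, 3.6, 0, -2.4, 0]]}

```text
time: 9.72
eef_pos: [517.8, 62.4, 332.6]
orientation: [[-0.978, 0.208, 0.001], [0.208, 0.978, -0.0], [-0.001, -0.0, -1.0]]
ft_force: [-1.2, -0.3, 1.4]
grip_width: 60.3
grip_force: 0.0
```

Run:
```python
from h import *
import pickle
D={}
D['top']=(cams.camera_info('top'),cams.capture('top'));D['wa']=(cams.camera_info('wrist'),cams.capture('wrist'));D['scene']=(cams.camera_info('scene'),cams.capture('scene'))
pickle.dump(D,open('d.pkl','wb'));print(get_state()['eef_pos'])
```

```text
[517.29367301  62.91329642 332.97734145]
```

Emit:
advance:
  deltas: {"offsets":[[60, 1, 0.4, 0, 0], [60, 2, 0.8, 0, 0], [60, 2, 0.8, 0, 0]]}

```text
time: 10.25
eef_pos: [429.4, 123.6, 333.3]
orientation: [[-0.979, 0.205, 0.003], [0.205, 0.979, 0.001], [-0.003, 0.001, -1.0]]
ft_force: [0.5, -0.5, -0.0]
grip_width: 60.2
grip_force: 0.0
```

Run:
```python
from h import *
import pickle
D=pickle.load(open('d.pkl','rb'))
D['wb']=(cams.camera_info('wrist'),cams.capture('wrist'));D['top2']=(cams.camera_info('top'),cams.capture('top'));pickle.dump(D,open('d.pkl','wb'));print(get_state()['eef_pos'])
c=np.zeros((600,800,3),np.uint8)
r=lambda k:D[k][1][:,:,::-1]
c[:300,:400]=cv2.resize(r('wa'),(400,300));c[:300,400:]=cv2.resize(r('wb'),(400,300))
c[300:,:400]=cv2.resize(cv2.convertScaleAbs(r('top2')[165:285,180:340],alpha=1.6,beta=20),(400,300));c[300:,400:]=cv2.resize(cv2.convertScaleAbs(r('scene')[130:250,160:320],alpha=1.6,beta=20),(400,300))
cv2.imwrite('pics/m1.png',c)
```

```text
[431.0776703  122.21353057 332.63440916]
```

View pics/m1.png

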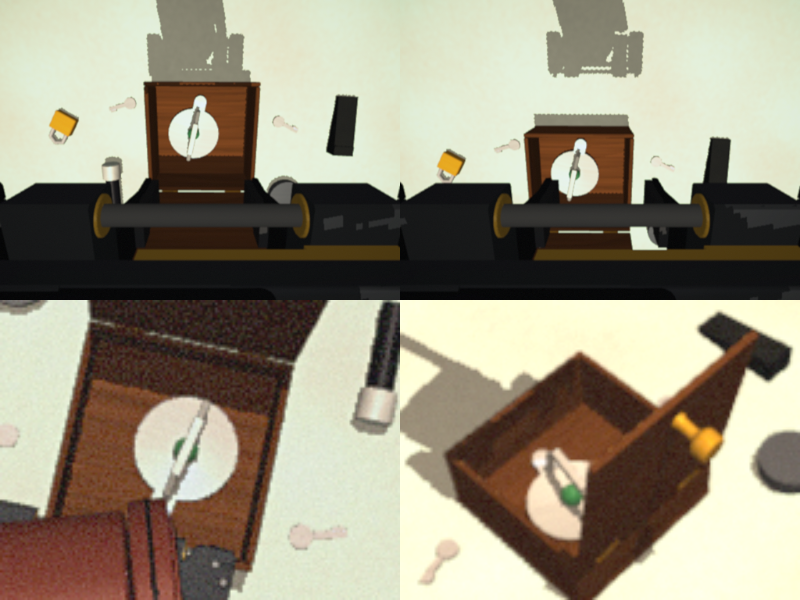

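The lid stands open past upright, and the marble sits in the dish under the hoop. The ear points to the front, slightly turned. I'll use one last enlarged mosaic for the hoop bar.

Run:
```python
from h import *
import pickle
D=pickle.load(open('d.pkl','rb'));c=np.zeros((600,800,3),np.uint8)
for n,(k,x,y,h,al) in enumerate((('wa',228,115,98,1),('wb',203,172,98,1),('top2',233,196,60,1.3))):
    p=cv2.resize(D[k][1][y:y+h,x:x+44,::-1],None,fx=6,fy=6,interpolation=cv2.INTER_CUBIC);p=cv2.convertScaleAbs(p,alpha=al*.8);c[:p.shape[0],n*267:n*267+264]=p
cv2.imwrite('pics/m2.png',c)
```

```text
(no output)
```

View pics/m2.png

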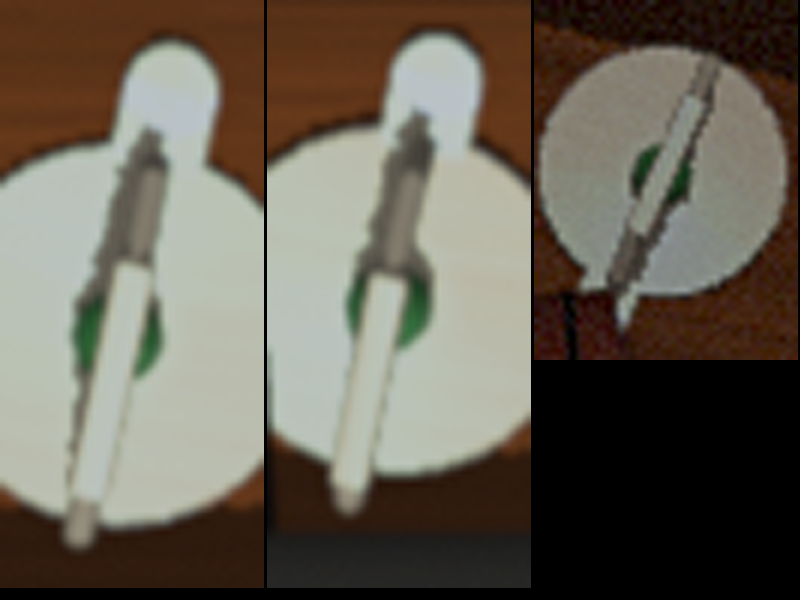

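Bar top ends: wa near (133,264), far (88,498). wb near (123,277), far (83,483). top near (102,232), far (160,97). All are panel pixels at 6x.

Run:
```python
from h import *
import pickle
D=pickle.load(open('d.pkl','rb'))
O={'wa':(228,115),'wb':(203,172),'top2':(233,196)}
P={'near':{'wa':(133,264),'wb':(123,277),'top2':(102,232)},'far':{'wa':(88,498),'wb':(83,483),'top2':(160,97)}}
q={}
for e in P:
    r=[ray('',np.array(P[e][k])/6-.42+O[k],D[k][0]) for k in O]
    x,er=tri(r);q[e]=x;print(e,x.round(1),np.round(er,1))
    for k in O: print('  z77',k,atz('',np.array(P[e][k])/6-.42+O[k],77,D[k][0]).round(1))
d=q['far']-q['near'];m=(q['far']+q['near'])/2;print('len',np.linalg.norm(d),'yaw',np.degrees(np.arctan2(d[1],d[0])),'mid',m)
s=get_state();R=np.array(s['orientation']);print(s['eef_pos'],np.degrees(np.arctan2(R[1,1],R[0,1])),s['joint_positions'])
```

```text
near [503.4  54.1  66.8] [1.4 1.  1.5]
  z77 wa [500.9  55.7  77. ]
  z77 wb [501.1  56.6  77. ]
  z77 top2 [503.4  52.8  77. ]
far [557.7  30.6  66.5] [1.  0.5 1.2]
  z77 wa [554.7  32.6  77. ]
  z77 wb [553.6  33.3  77. ]
  z77 top2 [556.8  29.8  77. ]
len 59.179794288030884 yaw -23.461027385628114 mid [530.56093591  42.3653568   66.67049742]
[431.0776703  122.21353057 332.63440916] 78.04135758435768 [ 5.75167623e+00 -1.54943900e+01  1.00086215e+02 -3.12036684e-02
  9.52687946e+01 -7.22925686e+01]
```

The bar length of 59 mm is right, the yaw is -23.5° and the middle is about (529,43). The stated height of 77 mm is more trustworthy than the measured 67, because the views disagree by about 3 mm in plan. Tips must go under the bar (65) but stay above the marble (37): with the observed tip offset of 24–36 mm, that means TCP z of about 30. I'll approach from above first.

Units first: shifts go in units of 50 mm. So 200 mm is 4, -100 mm is -2.

Emit:
advance:
  deltas: {"offsets":[[50, -1, -0.5, 0.4, 5], [50, -2, -1, 1.2, 11.5], [50, -2.24, -1.14, 2.2, 11.5], [50, -2.24, -1.14, 3.2, 11.5], [50, -2.24, -1.14, 4, 11.5], [50, -2.24, -1.14, 4, 11.5], [50, -2.24, -1.14, 4, 11.5]]}

```text
time: 11.22
eef_pos: [529.4, 42.5, 132.9]
orientation: [[-0.917, 0.399, 0.002], [0.399, 0.917, -0.0], [-0.002, 0.0, -1.0]]
ft_force: [-0.2, 0.1, 0.9]
grip_width: 49.9
grip_force: 0.0
```

Run:
```python
from h import *
s=[]
import pickle
i=cams.camera_info('wrist');im=cams.capture('wrist');cv2.imwrite('pics/w5.png',im[:,:,::-1])
e=np.mean([get_state()['eef_pos']],0);R=np.array(get_state()['orientation']);print(e,np.degrees(np.arctan2(R[1,1],R[0,1])))
for z in(77,67):print([proj('wrist',np.array([x,y,z]),i).round(1).tolist() for x,y in((501.5,55),(529,43),(556,31))])
# bright bar rows: white low-saturation pixels vs. marble
hsv=cv2.cvtColor(im,cv2.COLOR_RGB2HSV);g=(hsv[...,0]>40)&(hsv[...,0]<90)&(hsv[...,1]>80)
ys,xs=np.nonzero(g);print('green',len(xs),xs.min(),xs.max(),ys.min(),ys.max()) if len(xs) else print('no green')
print(proj('wrist',np.array([529,43,24.5]),i))
```

```text
[529.89534739  42.68846565 133.73910044] 66.47947297057628
[[257.1, 165.4], [257.2, 201.5], [256.9, 235.0]]
[[257.1, 163.3], [257.2, 198.2], [257.0, 230.6]]
green 298 0 511 175 383
[257.22266113 186.42987929]
```

Run:
```python
import cv2
im=cv2.imread('pics/w5.png')
for y in range(160,232,8): print(y,' '.join(f"{int(im[y,x,1]):3d}{'g' if int(im[y,x,1])-int(im[y,x,2])>25 else ' '}" for x in range(232,284,2)))
```

```text
160 243  242  243  243  243  243  243  241  163  117  119  102  104  109  107  105  236  243  241  238  221  239  211  236  241  221 
168 243  243  243  243  243  243  243  242  152  118  116  122  137  185  118  131  159  237  243  243  243  243  242  242  242  242 
176 243  243  243  243  243  243  221  122   86   78g  88  162  138  118  116  132  100   81g 127  240  242  240  239  238  238  238 
184 243  243  243  243  243  243  240  113g 107g 118g 124g 174  128  158  222  235  130  125g 124g 169g 244  241  239  238  237  237 
192 243  243  243  243  243  243  243  242  141  108g 126  228  242  243  243  241  157  139g 227  242  240  239  238  237  238  238 
200 243  243  243  243  243  243  243  243  244  232  129  229  242  243  243  240  191  243  243  242  242  242  242  241  241  241 
208 243  243  243  243  243  243  243  243  243  217  130  230  241  243  243  240  202  242  241  241  241  240  240  241  240  240 
216 241  241  242  242  242  242  242  242  242  243  171  232  242  243  243  237  209  242  242  241  241  241  241  241  241  241 
224 237  243  242  242  242  242  242  242  242  243  200  232  242  243  243  234  216  241  241  241  240  240  240  240  240  240
```

In code (no picture viewed), the bar spans columns 253–263 and stays vertical. Its centre is 258.3 against 257.2 predicted, and the marble is centred at (258,185). Alignment is within 1 mm, so I'll descend and close gently.

Emit:
advance:
  deltas: {"offsets":[[50, 0, 0.014, 0.8, 0], [50, 0, 0.014, 1.4, 0], [50, 0, 0.014, 1.8, 0], [50, 0, 0.014, 1.96, 0], [50, 0, 0.014, 2.06, 0], [50, 0, 0.014, 2.06, 0], [30, 0, 0.014, 2.06, 0], [20, 0, 0.014, 2.06, 0]]}
  grip_force: 6

```text
time: 12.28
eef_pos: [528.5, 43.8, 29.0]
orientation: [[-0.917, 0.399, 0.001], [0.399, 0.917, -0.0], [-0.001, 0.0, -1.0]]
ft_force: [-0.2, -0.1, 0.4]
grip_width: 37.6
grip_force: 0.0
```

Emit:
advance:
  deltas: {"offsets":[[14, 0, 0, 0, 0], [5, 0, 0, 0, 0], [5, 0, 0, 0, 0], [5, 0, 0, 0, 0], [5, 0, 0, 0, 0]]}
  grip_force: 6

```text
time: 12.9
eef_pos: [528.0, 43.8, 28.3]
orientation: [[-0.917, 0.399, -0.0], [0.399, 0.917, 0.0], [0.0, -0.0, -1.0]]
ft_force: [0.1, -0.0, -0.3]
grip_width: 9.5
grip_force: 6.0
```

The fingers stopped at 9.5 mm on the 10 mm bar. I'll firm the grip and lift gently.

Converted, -10 mm is -0.2, -12 mm is -0.24.

Emit:
advance:
  deltas: {"offsets":[[5, 0, 0, 0, 0], [5, 0, 0, 0, 0], [5, 0, 0, -0.01, 0], [5, 0, 0, -0.04, 0], [5, 0, 0, -0.08, 0], [5, 0, 0, -0.14, 0], [5, 0, 0, -0.2, 0], [5, 0, 0, -0.24, 0]]}
  grip_force: 35

```text
time: 13.9
eef_pos: [528.1, 43.8, 40.7]
orientation: [[-0.917, 0.399, 0.0], [0.399, 0.917, -0.0], [-0.0, 0.0, -1.0]]
ft_force: [0.2, -0.3, -2.2]
grip_width: 9.3
grip_force: 35.0
```

Run:
```python
from h import *
im=cams.capture('wrist');i=cams.camera_info('wrist');cv2.imwrite('pics/w6.png',im[:,:,::-1])
b=im.astype(int);g=(b[...,1]-b[...,0]>25)&(b[...,1]-b[...,2]>10);g[:100]=0
ys,xs=np.nonzero(g[:, 200:320]);print(len(xs),xs.min()+200,xs.max()+200,ys.min(),ys.max(),proj('wrist',np.array([528,43.8,36.5]),i))
```

```text
267 239 275 210 230 [256.42060869 223.83641269]
```

Emit:
advance:
  deltas: {"offsets":[[5, 0, 0, -0.06, 0], [5, 0, 0, -0.18, 0], [5, 0, 0, -0.36, 0], [5, 0, 0, -0.6, 0], [5, 0, 0, -0.86, 0], [5, 0, 0, -1.12, 0], [5, 0, 0, -1.32, 0], [5, 0, 0, -1.4, 0]]}

```text
time: 14.95
eef_pos: [528.5, 43.8, 111.4]
orientation: [[-0.917, 0.399, 0.001], [0.399, 0.917, -0.0], [-0.001, 0.0, -1.0]]
ft_force: [-0.7, 0.2, -1.6]
grip_width: 9.7
grip_force: 35.0
```

Emit:
advance:
  deltas: {"offsets":[[5, 0, 0, -0.06, 0], [5, 0, 0, -0.18, 0], [5, 0, 0, -0.36, 0], [5, 0, 0, -0.6, 0], [5, 0, 0, -0.86, 0], [5, 0, 0, -1.12, 0], [5, 0, 0, -1.32, 0], [5, 0, 0, -1.4, 0]]}

```text
time: 15.95
eef_pos: [528.5, 43.8, 181.4]
orientation: [[-0.917, 0.399, 0.001], [0.399, 0.917, -0.0], [-0.001, 0.0, -1.0]]
ft_force: [-1.8, 0.6, -1.6]
grip_width: 9.4
grip_force: 35.0
```

Create m.py:
```python
from h import *
s=get_state();e=np.array(s['eef_pos']);R=np.array(s['orientation'])
im=cams.capture('wrist');i=cams.camera_info('wrist');b=im.astype(int);g=(b[...,1]-b[...,0]>25)&(b[...,1]-b[...,2]>10);g[:100]=0
ys,xs=np.nonzero(g[:, 200:320]);print(len(xs),xs.min()+200,xs.max()+200,ys.min(),ys.max())
print('tool shift to target',(R.T@(np.array([510,62.7,e[2]])-e)).round(1),'yaw',np.degrees(np.arctan2(R[1,1],R[0,1])),s['joint_positions'].round(1))
cv2.imwrite('pics/m_%d.png'%(s['time']*100),im[:,:,::-1])
```

```bash
python3 m.py
```

```text
274 239 275 209 230
tool shift to target [24.5  9.9 -0. ] yaw 66.50563196333904 [-3.800e+00 -1.000e-01  1.022e+02  0.000e+00  7.770e+01 -7.030e+01]
```

Emit:
advance:
  deltas: {"offsets":[[5, 0.03, 0.012, 0, 0], [5, 0.09, 0.036, 0, 0], [5, 0.18, 0.072, 0, 0], [5, 0.28, 0.114, 0, 0], [5, 0.37, 0.15, 0, 0], [5, 0.44, 0.18, 0, 0], [5, 0.48, 0.196, 0, 0], [5, 0.49, 0.2, 0, 0]]}

```text
time: 17.0
eef_pos: [509.5, 62.9, 180.4]
orientation: [[-0.917, 0.399, 0.0], [0.399, 0.917, -0.0], [-0.0, 0.0, -1.0]]
ft_force: [0.9, 0.3, -2.0]
grip_width: 9.2
grip_force: 35.0
```

Emit:
advance:
  deltas: {"offsets":[[5, 0, 0, 0, 0.5], [5, 0, 0, 0, 2], [5, 0, 0, 0, 4.5], [5, 0, 0, 0, 8], [5, 0, 0, 0, 12], [5, 0, 0, 0, 16.5], [5, 0, 0, 0, 21], [5, 0, 0, 0, 25]]}

```text
time: 18.0
eef_pos: [509.6, 62.7, 180.3]
orientation: [[-0.66, 0.751, -0.0], [0.751, 0.66, -0.0], [-0.0, -0.0, -1.0]]
ft_force: [-0.2, -0.4, -1.4]
grip_width: 9.4
grip_force: 35.0
```

Emit:
advance:
  deltas: {"offsets":[[5, 0, 0, 0, 4], [5, 0, 0, 0, 8], [5, 0, 0, 0, 12], [5, 0, 0, 0, 16], [5, 0, 0, 0, 19], [5, 0, 0, 0, 21.5], [5, 0, 0, 0, 23], [5, 0, 0, 0, 23.5]]}

```text
time: 19.0
eef_pos: [509.5, 62.7, 180.3]
orientation: [[-0.309, 0.951, 0.0], [0.951, 0.309, -0.0], [-0.0, 0.0, -1.0]]
ft_force: [-1.0, -0.4, -1.9]
grip_width: 9.7
grip_force: 35.0
```

```bash
python3 m.py
```

```text
269 239 275 209 230
tool shift to target [-0.2  0.4  0. ] yaw 17.97027398109991 [ -1.8  -2.3 104.6  -0.   77.7 -19.8]
```

Emit:
advance:
  deltas: {"offsets":[[5, 0, 0, 0, 1], [5, 0, 0, 0, 3], [5, 0, 0, 0, 7], [5, 0, 0, 0, 11], [5, 0, 0, 0, 15], [5, 0, 0, 0, 19], [5, 0, 0, 0, 23], [5, 0, 0, 0, 26]]}

```text
time: 20.05
eef_pos: [509.5, 62.8, 180.3]
orientation: [[0.142, 0.99, 0.0], [0.99, -0.142, -0.0], [0.0, 0.0, -1.0]]
ft_force: [-0.5, -0.6, -1.3]
grip_width: 9.5
grip_force: 35.0
```

Emit:
advance:
  deltas: {"offsets":[[5, 0, 0, 0, 2], [5, 0, 0, 0, 3.5], [5, 0, 0, 0, 4], [5, 0, 0, 0, 4], [5, 0, 0, 0, 4], [5, 0, 0, 0, 4], [5, 0, 0, 0, 4], [5, 0, 0, 0, 4]]}

```text
time: 21.05
eef_pos: [509.5, 62.8, 180.3]
orientation: [[0.208, 0.978, -0.0], [0.978, -0.208, 0.0], [0.0, -0.0, -1.0]]
ft_force: [0.0, 0.0, -1.7]
grip_width: 9.4
grip_force: 35.0
```

```bash
python3 m.py
```

Run:
```python
from h import *
im=cams.capture('top');cv2.imwrite('pics/tf.png',im[:,:,::-1])
# dish pixels in the wrist picture: bright blob around marble -> ear direction check
w=cams.capture('wrist').astype(int)
for y in range(140,236,10): print(y,' '.join('%3d'%w[y,x,1] for x in range(180,340,8)))
```

```text
270 239 274 209 230
tool shift to target [ 0.   0.5 -0. ] yaw -11.990440412055593 [ -1.8  -2.3 104.6   0.   77.7  10.2]
140  27  29  38  31  33  32  34  32 235 238 239 241 239  63  68  67  58  68  34  31
150  27  24  33  31  33  32  37 225 156  94 102 240 239 126  65  67  57  69  33  31
160  19  20  32  32 128 225 224 150 118 117 182 221 221 220 219 226  55  68  34  33
170  21  22  32 229 225 148 219 118 118 120 182 222 221 221 221 220 221  69  32  33
180  18  21 118 117 118 119 119 119 119 125 182 119 117 120 119 120 119 119  33  35
190  22  99 117 118 118 117 118 118 118 100 108 118 118 118 119 119 121 121 122  33
200  25 115 117 118 118 119 120 120 119 100 108 226 223 123 119 119 119 119 119  39
210  28 116 116 117 116 116 116 117  72 119 117  95 222 216 119 120 120 121 122 115
220  30 119 118 117 118 118 118 117 106 119 117 112 212 187 119 119 120 121 121 117
230  33 117 117 116 118 118 119   7  54 118 116  75  54 115 122 121 121 122 121  73
```

The ear lies along tool +x, which is now exactly box +y. The marble's pixels have not moved since the grasp, and the lid was left at about 1.73 rad. I'm handing in.

```bash
python3 -c "
from station import env, cams, get_state, sign_off
print(sign_off())"
```

```text
the job is handed in; nothing more can be done
None
```

I've handed the job in, and the judge gave no verdict. By my readings, the lid is open to about 1.7 rad (estimated from the arm's path). The gripper holds the dish still and level about 160 mm above the shelf, near the box's middle, with its ear towards the box's left (+y) side and the marble still in its middle.

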